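Load a board into the safety tester, shut the guard and hold the test selector

TASK

Run the high-voltage safety test on the circuit board with the finned heat sink: slide the tester's clear guard open, set that board gently down into the nest so that it sits fully home and flat, and slide the guard fully shut. Only then turn the selector lever clockwise past its two click positions to the third one, against its stop, where a spring drives it back as soon as it is let go; keep holding it there, for the program finishes with the lever still held. Leave the other board, the blue bin, the screwdriver and the tape roll where they are.

Things in the scene. Friction and masses are not known exactly. Their poses are not given: they have to be found in the camera images.
- tester: Grey bench tester, fixed, 255 (x) by 280 (y) mm. Origin: centre of its underside on the table; x away from the operator, y left, z up. The front 95 mm is a control ledge 70 mm high, the rear part 90 mm. In the rear part's left an open-topped test well, 120 (x) by 110 (y) mm inside. Guard rails at the rear part's front and back edges rise to 104 mm, a switch block at its left end to 106 mm.
- nest (a point): Centre of the nest floor at the bottom of the well, 45 mm above the table, at x 47.5, y 65 mm in the tester's frame, axes as the tester's. Takes the board with its 90 mm side along x, either way round. Six locators leave 2.5 mm play per side up to 10 mm above this floor, then flare 5 mm outward up to 18 mm. The middle 46 mm of the long sides is free of them; 25 mm from board edge to well wall.
- guard (a joint): Opening of the guard in m: 0 = shut over the well, 0.12 = fully open, an end stop at each. The guard is a clear sheet in an aluminium edging, 136 (x) by 122 (y) mm, its top 98 mm above the table; it slides along the tester's -y (right) to open, over the right half of the tester. Needs about 2 N and stays where it is left.
- guard_handle (a point): Middle of the guard's dark bridge handle: a round bar 12 mm thick, 80 mm long along the tester's x, its axis 123 mm above the table and 26 mm above the guard's sheet, with a leg 12 mm thick at each end. Moves with the guard; shut, it is at x 47.5, y 25 mm in the tester's frame. Axes as the tester's.
- board: The board to test: green, 90 (its x) by 60 (its y) mm, flat on four 6 mm standoffs, 0.11 to 0.23 kg. Origin: centre of the standoffs' underside; z up. The sheet is at 6 to 8 mm height; in its middle a finned aluminium heat sink, 54 (x) by 24 (y) mm, from 8 to 38 mm height, to grip across its 24 mm (18 mm of board on either side are clear); parts up to 20 mm high at both ends.
- selector (a joint): Angle of the selector in rad, growing clockwise seen from above: 0 = off, two clicks (detents that hold it) at about 0.44 and 0.89, third position = end stop at 1.309. About 0.15 N m takes it over each click; beyond the second a spring resists with 0.35 to 0.5 N m and drives it back to the second click when let go, so it must be held at the stop.
- selector_axis (a point): Centre of the selector's upright axis on the top face of the control ledge, 70 mm above the table, at x -62.5, y -55 mm in the tester's frame; axes as the tester's.
- lever: Black lever handle of the selector. Origin: on its upright axis at the ledge's top face; x along the lever to the tip, z up. The bar is 14 mm wide, from 18 mm behind the axis to its round tip 55 mm out, 8 to 32 mm above the ledge; hub 42 mm across. Seen from above it is, from the tester's x about z, at -142.5 deg at off (towards operator and right), -217.5 deg at the third position (to the left).
- spare_board: Another green board of the same outline with black and grey blocks and two round cans but no heat sink, up to 28 mm high; not to be moved. Origin: centre of its underside.
- bin: Open blue parts bin, 150 by 100 mm and 50 mm high; not to be moved. Origin: centre of its underside.
- screwdriver: Black-handled screwdriver, about 190 mm long, lying in front of the tester; not to be moved. Origin: on its axis, at its underside.
- tape: Roll of brown tape lying flat, 90 mm across and 19 mm high; not to be moved. Origin: centre of its underside.
Not all that is in view belongs to the job. Leave any red look-alike of the board alone.

How it is judged:
On the way, in this order (a step that is already met when the one before it is completed fails the run):
1. the guard is slid open, clear of the well (value of joint guard above 0.1 m), for 0.1 s.
2. the board sits fully home in the nest and is let go (x of board in the frame of nest between -0.005 and 0.005 m and y of board in the frame of nest between -0.005 and 0.005 m and z of board in the frame of nest below 0.002 m and angle between board's own z axis and vertical below 0.05 rad and contact force between the fingers and board below 0.1 N), for 0.2 s.
3. the guard is shut over the seated board, the selector still off (value of joint guard below 0.005 m and z of board in the frame of nest below 0.002 m and value of joint selector below 0.25 rad), for 0.2 s.
At the end, for the whole second after the job is handed in: The robot holds the selector lever (at least 1.5 N on it) at the third position, 1.2 rad or more of 1.309, through the last second; the guard is shut to within 5 mm; the board with the heat sink sits flat in the nest within 5 mm of its centre, its standoffs on the nest floor to within 2 mm (value of joint selector above 1.2 rad and contact force between any of the fingers, the arm and lever above 1.5 N and value of joint guard below 0.005 m and x of board in the frame of nest between -0.005 and 0.005 m and y of board in the frame of nest between -0.005 and 0.005 m and z of board in the frame of nest below 0.002 m and angle between board's own z axis and vertical below 0.05 rad); the arm keeps its last pose, push and grip.
It fails at once if the selector is turned away from off (beyond 0.25 rad) while the guard is not shut (open by more than 8 mm) (value of joint selector above 0.25 rad and value of joint guard above 0.008 m).
It fails at once if the board is dropped (falls free faster than 0.45 m/s) (contact force between the fingers and board below 0.05 N and linear speed of board above 0.45 m/s).
It fails at once if the other board, the bin, the screwdriver or the tape roll is moved more than 30 mm (distance of any of spare_board, bin, screwdriver, tape from where it was at the start of the episode above 0.03 m).
It also fails if it takes over 72 s, if anything falls off the work surface, if the arm or the gripper's body presses on something with over 40 N, if the wrist force passes 120 N, or if a joint passes its speed limit or range.

ROBOT

A 7-joint arm with a two-finger parallel gripper is mounted at the origin on the work surface. World frame = base frame: x ahead of the robot, y to its left, z up, the work surface at z = 0. Lengths are in m, angles in rad, forces in N, time in s.
With the tool pointing down it reaches from about 0.425 to 0.875 m from the base axis. Payload 4.7 kg.
Tool frame: the origin (TCP) lies at the very end of the fingers, on their centre line; the grasp point (between the pads) lies 19 mm behind it; z points along the fingers, y is the line along which they close (so a half turn about z gives the same grasp; the last joint's range is limited). The gripper opens to 87 mm and grips with 3 to 60 N. Pads are 19 mm wide; open, the fingers measure 117 mm over their backs; the gripper's body (75 mm by 190 mm) begins 51 mm behind the grasp point.
Start: joints at [1.144, 0.321, -0.07, 1.45, 0.023, 1.371, -0.057], TCP at [0.277, -0.588, 0.187] pointing down, gripper open.
Joint ranges: [-2.86, 2.86], [-0.3, 2.09], [-1.38, 1.24], [0.06, 2.45], [-1.56, 4.7], [0.09, 2.05], [-2.69, 2.69]. Speed limits (rad/s): [2.57, 2.57, 3.14, 3.14, 3.14, 3.14, 3.14].

INTERFACE

Orientations are given as a rotation vector (axis times angle).
In Python, from bench import get_state, get_image, get_calibration, close_job gives the robot as it stands.
- The arm moves only by the shell command python3 -m crank 'ROWS' [FORCE]. ROWS is JSON, a list of rows, each a list of 5 numbers: the opening, from 0 (shut) to 1 (fully open), then the shift along the world's x, y, z in units of 0.2 m (1.0 is 0.2 m), then the turn about the world's z in units of 2 pi rad (1.0 is 2 pi rad). A call has 1 to 5 rows; each row is the pose to reach, as a shift and turn from the pose commanded when the call began, turning the shorter way round; what a row does not reach only later rows make up. A row lasts 1/8 s, in which the tool goes at most 62.5 mm and 10.7 degrees, less where a joint would pass 70% of its speed; a pose out of reach is approached as far as the arm can. A call with a number of a shift or a turn outside -1 to 1 is refused whole. A call with a gripper value outside its range is refused whole. The fingers move at their own pace and stop on an object; FORCE is the grip in N (left out, the last holds). Time passes only in rows, so rows that repeat a pose let the fingers close. It gives the time, the measured TCP pose, the force, the opening and the grip force at its end, in the units of the state.
- get_state(): the state, without advancing time (a new reading comes with each control period).
- get_image(name): name is "side" or "top" or "wrist"; returns the picture (480x640x3 uint8, red, green, blue); there is no depth.
- get_calibration(name): a dict with "fovy" (degrees; the focal length in pixels is half the picture's height over the tangent of half this angle, whatever the lens; pixels are square), "cx", "cy" (the principal point, pixels), "R" (3x3) and "t" (3): a world point X has camera coordinates R X + t. Camera axes: x right, y down, z forward; pixel columns grow to the right and rows downward; lengths in m; the calibration is good to about 2 mm. A picture is of the moment at which its call begins: read the wrist's pose just before it. get_calibration takes no time and is no camera call; for the wrist camera it gives the pose at the moment of the call.
- close_job(): hands the job in; it is judged then, once.
The state is a dict: "time": time; "joint_positions": joint angles; "qd": joint speeds; "joint_torque": joint torques, N m; "position": TCP position; "tool_rot": TCP orientation; "ft_force": force on the tool from outside, world axes, zero at the start; "torque": the same for the moment, N m; "grip_width": opening from 0.0 (shut) to 1.0 (fully open); "grip_force": force on a finger pad.
Only numpy, scipy, OpenCV 4.12 (cv2) and the standard library are available. Lean on these libraries where they do the work, as an engineer would, in place of code of your own. Each camera call takes 0.05 s, during which the arm holds its last target. There are 200 camera calls.

## Working session

There is one attempt and no reset: what is moved stays moved. The work goes in short steps, Python scripts to look and compute and a shell command to move; the robot and the scene stay as the last step left them, time stands still between calls to the robot, and variables do not carry over. Pictures are saved under pics/ and viewed, at most 10 in all, crops included, and the job is handed in when it is done.

```bash
mkdir -p pics; ls; python3 - <<'E'
from bench import *
import cv2
for n in("top","side"):
    im=get_image(n); cv2.imwrite(f"pics/{n}0.png",im[:,:,::-1]); c=get_calibration(n); print(n,c)
s=get_state(); print(s)
E
```

```text
pics
top {'fovy': 46.055627756025984, 'cx': 317.87715016856333, 'cy': 238.13578736197306, 'R': array([[-0.00454338, -0.99981713, -0.01857588],
       [-0.99313857,  0.00668221, -0.1167524 ],
       [ 0.11685518,  0.01791798, -0.99298732]]), 't': array([-0.06106664,  0.55794786,  1.30841034])}
side {'fovy': 51.64089924086086, 'cx': 317.8985817364487, 'cy': 231.13155452528514, 'R': array([[-0.78912256, -0.61419459,  0.00711266],
       [-0.40428949,  0.51064732, -0.75880782],
       [ 0.4624236 , -0.60166795, -0.65127574]]), 't': array([0.3837648 , 0.36152133, 0.94634844])}
{'time': 0.1, 'joint_positions': array([ 1.14411986,  0.32171897, -0.07005637,  1.4515189 ,  0.02260283,
        1.37080195, -0.05689575]), 'qd': array([ 0.0013721 , -0.00204832, -0.00194599, -0.00360932, -0.00063256,
        0.0002295 ,  0.00022103]), 'joint_torque': array([-6.02317286e-04, -4.92572486e+01, -4.05899137e-01, -3.13400352e+01,
       -6.40489510e-02,  3.95426864e-02,  7.92841070e-05]), 'position': array([ 0.27702364, -0.5874166 ,  0.18620725]), 'tool_rot': array([-3.06404758e+00, -6.86437765e-01,  7.28047525e-04]), 'ft_force': array([ 0.33163151, -0.17277675,  1.49209898]), 'torque': array([ 0.0233065,  0.0026111, -0.0236324]), 'grip_force': 0.0, 'grip_width': 1.0007797229165798}
```

View pics/top0.png

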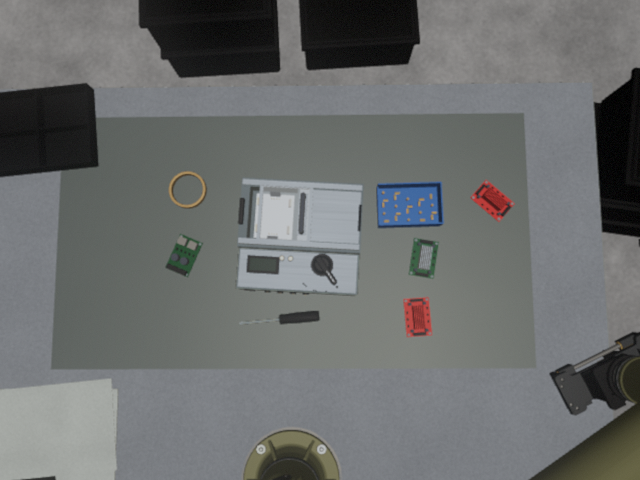

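View pics/side0.png

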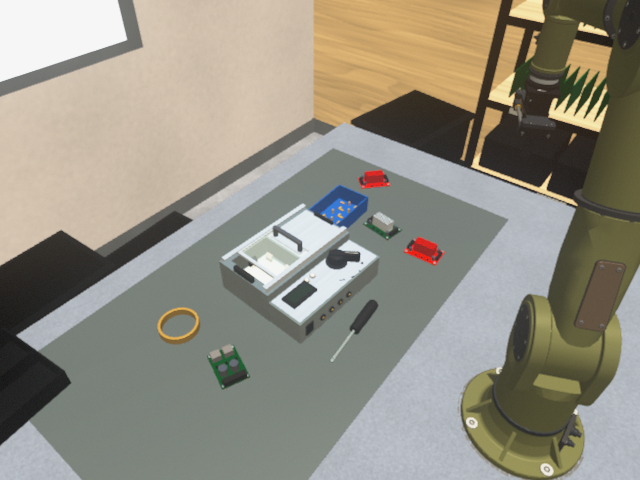

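The top view shows two green boards, at (423,257) with a grey finned block and at (184,255) with blocks and cans, plus red look-alikes at (417,316) and (493,200). The one at (423,257) fits, having a heat sink in its middle. I'll confirm it in a crop and measure it.

```bash
cat > h.py <<'E'
import numpy as np, cv2
from bench import *
def ray(c,u,v):
    f=240/np.tan(np.radians(c['fovy'])/2)
    R=np.array(c['R']);o=-R.T@np.array(c['t'])
    return o,R.T@np.array([(u-c['cx'])/f,(v-c['cy'])/f,1])
def onz(c,u,v,z):
    o,d=ray(c,u,v); return o+d*(z-o[2])/d[2]
def proj(c,X):
    f=240/np.tan(np.radians(c['fovy'])/2)
    p=np.array(c['R'])@np.array(X)+c['t']; return np.array([f*p[0]/p[2]+c['cx'],f*p[1]/p[2]+c['cy']])
def mask(im,lo,hi): return cv2.inRange(cv2.cvtColor(im,cv2.COLOR_RGB2HSV),lo,hi)
def rects(m,amin):
    cs,_=cv2.findContours(m,cv2.RETR_EXTERNAL,cv2.CHAIN_APPROX_NONE)
    return [c[:,0,:] for c in cs if cv2.contourArea(c)>amin]
def fit(c,pts,z):
    P=np.array([onz(c,u,v,z)[:2] for u,v in pts],np.float32)
    (x,y),(w,h),a=cv2.minAreaRect(P*1000)
    if w<h: w,h,a=h,w,a+90
    return np.round([x,y,w,h,(a+90)%180-90],1)   # mm, deg of the long side from world x
E
python3 - <<'E'
from h import *
im=cv2.imread("pics/top0.png")[:,:,::-1].copy(); c=get_calibration("top")
g=cv2.morphologyEx(mask(im,(40,60,20),(90,255,255)),cv2.MORPH_CLOSE,np.ones((9,9)))
for k in rects(g,200): print("green",k.mean(0),fit(c,k,.008))
# tester outline: bright grey
t=mask(im,(90,0,135),(130,70,255)); t[:150]=0;t[310:]=0;t[:,:225]=0;t[:,372:]=0
t=cv2.morphologyEx(t,cv2.MORPH_OPEN,np.ones((3,3)))
for k in rects(t,300):
    print("grey",k.min(0),k.max(0),cv2.minAreaRect(k.astype(np.float32)))
d=mask(im,(0,0,0),(180,255,75)); d[:150]=0;d[300:]=0;d[:,:225]=0;d[:,372:]=0
for k in rects(d,20): print("dark",k.min(0),k.max(0),cv2.minAreaRect(k.astype(np.float32)))
cv2.imwrite("pics/crop1.png",cv2.resize(im[170:305,230:450],None,fx=3.6,fy=3.6,interpolation=cv2.INTER_CUBIC)[:,:,::-1])
E
```

```text
green [423.3362069  257.57758621] [ 511.4 -316.6   87.    57.8   -9.7]
green [184.51923077 253.67307692] [524.8 259.9  82.1  59.  -23.5]
grey [237 249] [357 293] ((297.38104248046875, 270.5224304199219), (119.08827209472656, 38.58036804199219), 3.3664603233337402)
grey [238 179] [362 249] ((300.1353759765625, 213.56307983398438), (121.368408203125, 65.23274230957031), 3.1798300743103027)
dark [247 256] [278 273] ((262.6031188964844, 264.3501892089844), (30.69011688232422, 15.844084739685059), 3.5763344764709473)
dark [312 254] [335 283] ((322.6830749511719, 269.619384765625), (30.850069046020508, 19.828508377075195), 78.11134338378906)
dark [238 198] [244 223] ((241.1147003173828, 210.50880432128906), (4.601789951324463, 25.2331485748291), 4.39870548248291)
dark [247 187] [258 236] ((251.1699676513672, 211.30999755859375), (7.212489604949951, 50.06315994262695), 8.13010311126709)
```

View pics/crop1.png

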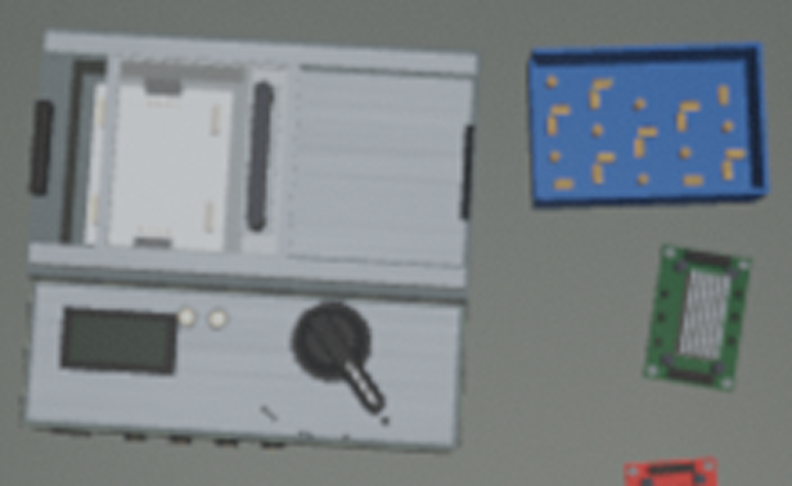

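The crop confirms it: the board at top (423,257) carries the finned heat sink. The guard is partly open, with its handle bar at about (302,213.5). The hub is at (322,265) and the lever tip at (335,283). Next I'll work out the tester's frame.

```bash
python3 - <<'E'
from h import *
im=cv2.imread("pics/top0.png")[:,:,::-1].copy(); c=get_calibration("top")
t=mask(im,(90,0,135),(130,70,255)); t[:150]=0;t[310:]=0;t[:,:225]=0;t[:,372:]=0
t=cv2.morphologyEx(t,cv2.MORPH_OPEN,np.ones((3,3)))
K=rects(t,300)
for k,z in zip(K,(.07,.104)): print(z,fit(c,k,z))
cr=lambda x,y,z: np.round(onz(c,230+x/3.6,170+y/3.6,z)*1000,1)
hub=cr(331,341,.10); print("hub",hub,"tip",cr(377,408,.10))
print("ledge corners FL,FR",cr(25,419,.07),cr(455,446,.07))
print("rails: backL backR frontL frontR",cr(45,31,.104),cr(476,55,.104),cr(29,260,.104),cr(466,287,.104))
hd=[cr(264,85,.127),cr(257,228,.127)]; print("handle",hd)
th=np.radians(-3.3)
a=np.arctan2(*( (cr(45,31,.104)-cr(476,55,.104))[[0,1]]*[-1,1])); print("yaw",np.degrees(a))
print("heat sink", cr(705,314,.038))
R=np.array([[np.cos(a),-np.sin(a)],[np.sin(a),np.cos(a)]])
o1=hub[:2]-R@[-62.5,-55]
corners=[(45,31,.104,127.5,140),(476,55,.104,127.5,-140),(25,419,.07,-127.5,140),(455,446,.07,-127.5,-140)]
for x,y,z,X,Y in corners: print("origin",cr(x,y,z)[:2]-R@[X,Y])
print("by hub",o1)
E
```

```text
0.07 [478.8 -17.3 272.6  88.3  86.4]
0.104 [605.8 -25.4 273.8 148.9  86.4]
hub [489.6 -74.3 100. ] tip [ 447.8 -102.6  100. ]
ledge corners FL,FR [443.1 121.   70. ] [ 424.7 -152.    70. ]
rails: backL backR frontL frontR [686.9 105.7 104. ] [ 669.1 -166.6  104. ] [541.1 114.2 104. ] [ 522.4 -158.4  104. ]
handle [array([646.5, -34. , 127. ]), array([557.4, -29.6, 127. ])]
yaw -3.740051125038632
heat sink [ 510.1 -317.4   38. ]
origin [550.53936092 -25.68503   ]
origin [551.00372155 -18.58135585]
origin [561.19627845 -27.01864415]
origin [561.06063908 -20.61497   ]
by hub [555.55453382 -23.49400165]
```

```bash
python3 -m crank '[[1,0.1,0.2,0.3,-0.025],[1,0.35,0.55,0.3,-0.05],[1,0.6,0.9,0.3,-0.08],[1,0.75,1.2,0.3,-0.08],[1,0.75,1.25,0.3,-0.08]]' 10
python3 -m crank '[[1,0.15,0.26,0,0],[1,0.3,0.52,0,0],[1,0.44,0.77,0,0],[1,0.44,0.77,0,0],[1,0.44,0.77,0,0]]'
python3 -m crank '[[1,0.15,0.26,0,0],[1,0.3,0.52,0,0],[1,0.44,0.76,0,0],[1,0.44,0.76,0,0],[1,0.44,0.76,0,0]]'
python3 - <<'E'
from h import *
c=get_calibration("wrist"); im=get_image("wrist"); cv2.imwrite("pics/w1.png",im[:,:,::-1])
np.save("w1.npy",[c['fovy'],c['cx'],c['cy'],*np.ravel(c['R']),*c['t']]); print(get_state()['position'],proj(c,[.602,-.032,.123]))
E
```

```text
time: 0.72
position: [0.3647, -0.4343, 0.187]
tool_rot: [3.065, 0.687, -0.001]
ft_force: [-0.9, -0.6, 0.2]
grip_width: 1.001
grip_force: 0.0
time: 1.35
position: [0.4523, -0.2841, 0.1869]
tool_rot: [3.066, 0.683, -0.002]
ft_force: [-1.4, 0.2, 0.4]
grip_width: 1.005
grip_force: 0.0
[ 0.45197291 -0.28449631  0.18688283] [  27.5265017  -179.62635218]out of range: a shift must lie within [-1, 1]
```

View pics/w1.png

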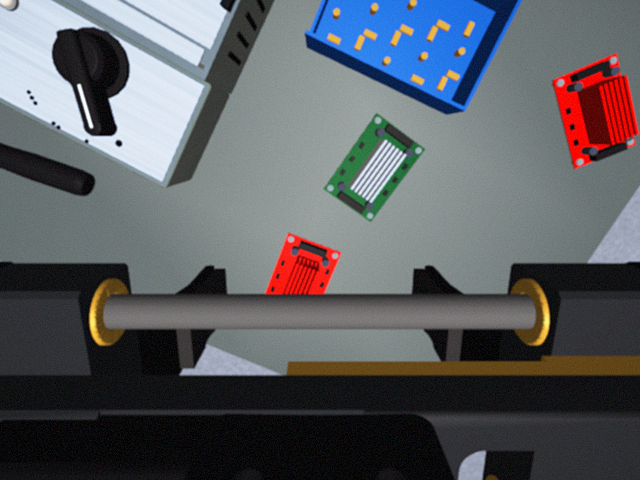

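The first call was refused because a shift exceeded 1; the other two ran. The wrist view shows the heat-sink board at (374,167) and the hub at about (90,60). I'll measure the board from here and carry on to the handle.

```bash
python3 - <<'E'
from h import *
a=np.load("w1.npy"); c=dict(fovy=a[0],cx=a[1],cy=a[2],R=a[3:12].reshape(3,3),t=a[12:])
im=cv2.imread("pics/w1.png")[:,:,::-1].copy()
g=cv2.morphologyEx(mask(im,(40,60,20),(90,255,255)),cv2.MORPH_CLOSE,np.ones((15,15)))
for k in rects(g,1000): print("green",k.mean(0),fit(c,k,.008))
s=mask(im,(0,0,150),(180,60,255)); s[:130]=0;s[205:]=0;s[:,:345]=0;s[:,410:]=0
s=cv2.morphologyEx(s,cv2.MORPH_CLOSE,np.ones((9,9)))
for k in rects(s,300): print("sink",k.mean(0),fit(c,k,.038))
E
python3 -m crank '[[1,0.1,0.2,0.3,-0.025],[1,0.3,0.45,0.3,-0.05],[1,0.5,0.7,0.3,-0.08],[1,0.75,0.95,0.3,-0.08],[1,0.75,0.95,0.3,-0.08]]' 10
python3 -m crank '[[1,0,0.3,0,0],[1,0,0.31,0,0],[1,0,0.31,0,0],[1,0,0.31,0,0]]'
python3 - <<'E'
from h import *
c=get_calibration("wrist"); im=get_image("wrist"); cv2.imwrite("pics/w2.png",im[:,:,::-1])
np.save("w2.npy",[c['fovy'],c['cx'],c['cy'],*np.ravel(c['R']),*c['t']]); s=get_state();print(s['position'],s['tool_rot'],proj(c,[.602,-.032,.123]))
E
```

```text
green [ 66.09887006 471.50564972] [  21.6 -138.7  165.4   36.8  -64.9]
green [291.21571816 393.59295393] [ 254.7 -374.8  764.7  138.3  -66.7]
green [571.824 280.2  ] [ 487.5 -574.1  141.7   60.8  -64.8]
green [ 65.16056338 280.78873239] [250.2 -73.1 139.7  65.9 -66.4]
green [373.35102041 167.17959184] [ 511.  -316.6   90.    60.2   -9.7]
sink [400.63917526 191.65979381] [ 505.7 -340.4   30.8   22.6   25.2]
sink [378.61146497 171.36942675] [ 510.8 -317.4   54.6   27.1   -9.6]
time: 2.02
position: [0.6048, -0.0906, 0.2467]
tool_rot: [-3.139, 0.097, 0.0]
ft_force: [-0.3, -1.5, -0.2]
grip_width: 0.999
grip_force: 0.0
time: 2.52
position: [0.6032, -0.0332, 0.2469]
tool_rot: [3.139, -0.104, -0.001]
ft_force: [-0.2, -0.2, -0.5]
grip_width: 0.999
grip_force: 0.0
[ 0.60324551 -0.03281703  0.24696111] [ 3.13898872e+00 -1.03724731e-01 -6.34178114e-04] [318.11323188 220.31162846]
```

View pics/w2.png

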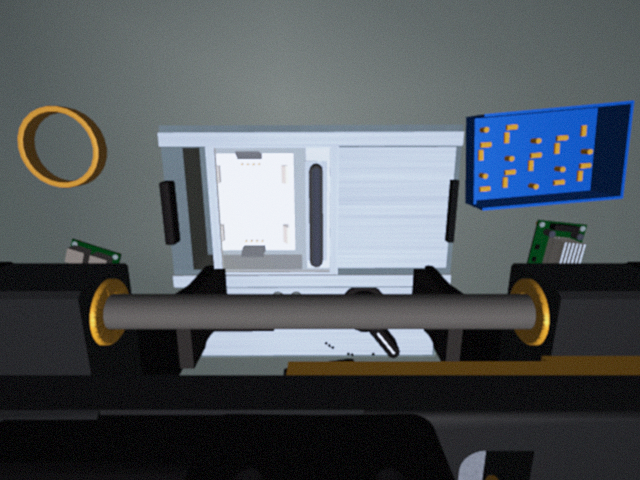

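The wrist view shows the handle bar from (316,163) to (316,266), upright in the picture, so the tool is square to the tester. The rear rail runs from (158,132) to (464,132). I'll refine the frame from these.

```bash
python3 - <<'E'
from h import *
a=np.load("w2.npy"); c=dict(fovy=a[0],cx=a[1],cy=a[2],R=a[3:12].reshape(3,3),t=a[12:])
im=cv2.imread("pics/w2.png")[:,:,::-1].copy()
d=mask(im,(0,0,0),(180,255,95)); d[:150]=0;d[275:]=0;d[:,:305]=0;d[:,:305]=0;d[:,330:]=0
for k in rects(d,300): print("handle",k.min(0),k.max(0),fit(c,k,.123))
d=mask(im,(0,0,0),(180,255,60)); d[:150]=0;d[262:]=0;d[:,:120]=0;d[:,500:]=0
for k in rects(d,100): print("dark",k.min(0),k.max(0),fit(c,k,.106),fit(c,k,.05))
th=np.radians(-3.8);R=np.array([[np.cos(th),-np.sin(th)],[np.sin(th),np.cos(th)]])
p=lambda u,v,z: np.round(onz(c,u,v,z)*1000,1)
for q in [(158,132,.104),(464,132,.104)]: print("rail",p(*q))
print("nest by locators: back,front",p(248,154,.063),p(253,251,.063))
for q in [(158,146),(465,146)]: print("rail front edge",p(*q,.104))
o=np.array([555.5,-23.0]); print("nest",o+R@[47.5,65],"sel",o+R@[-62.5,-55])
for nm,q in dict(nest=[47.5,65],axis=[-62.5,-55]).items():
    w=o+R@q; print(nm,proj(c,[*w/1000,.045 if nm=='nest' else .102]))
E
```

```text
handle [310 164] [321 265] [605.8 -29.8  90.8   9.9  -3.7]
dark [159 181] [179 244] [614.1 105.4  59.4  14.   -3.4] [604.6 129.   69.3  16.3  -3.4]
dark [446 180] [458 241] [ 598.9 -155.8   57.4    7.3   -3.6] [ 586.9 -175.4   66.9    8.6   -3.6]
dark [466 150] [472 204] [ 628.9 -170.7   49.3    5.5    2.1] [ 621.9 -192.8   57.4    6.4    2.1]
dark [183 150] [211 261] [617.6  78.6 103.9  17.3  -3.3] [608.7  97.8 121.2  20.1  -3.3]
rail [686.8 104.3 104. ]
rail [ 669.1 -165.7  104. ]
nest by locators: back,front [661.6  34.8  63. ] [560.   40.9  63. ]
rail front edge [674.9 106.3 104. ]
rail front edge [ 657. -167.  104.]
nest [607.20337327  38.70908517] sel [489.49234371 -73.73696198]
nest [253.10052466 204.62598335]
axis [366.57529717 321.65218697]
```

```bash
python3 -m crank '[[0.5,0.01,0.015,-0.2,0],[0.5,0.01,0.015,-0.45,0],[0.5,0.01,0.015,-0.65,0],[0.5,0.01,0.015,-0.69,0],[0.5,0.01,0.015,-0.69,0]]' 10
python3 -m crank '[[0,0,0,0,0],[0,0,0,0,0],[0,0,0,0,0],[0,0,0,0,0],[0,0,0,0,0]]' 10
```

```text
time: 3.2
position: [0.6058, -0.0277, 0.1099]
tool_rot: [3.14, -0.099, 0.001]
ft_force: [0.5, -0.4, 0.7]
grip_width: 0.54
grip_force: 0.0
time: 3.82
position: [0.6053, -0.0269, 0.1092]
tool_rot: [3.14, -0.097, 0.0]
ft_force: [-0.8, -1.7, -0.7]
grip_width: 0.04
grip_force: 0.0
```

The fingers shut to 3.5 mm, less than the 12 mm bar, so something is off. I'll look at the wrist and side views together.

```bash
python3 - <<'E'
from h import *
w=get_image("wrist");s=get_image("side")
cc=get_calibration("side");u,v=proj(cc,get_state()['position']).astype(int);print(u,v)
st=get_state();print(st['grip_width'],st['grip_force'],st['position'])
s=cv2.resize(s[v-75:v+75,u-100:u+100],(533,400),interpolation=cv2.INTER_CUBIC)
cv2.imwrite("pics/c3.png",np.hstack([s,w[100:500,180:440][:380] if 0 else cv2.resize(w[120:480,200:440],(267,400))])[:,:,::-1])
E
```

```text
285 239
0.017945058256647776 0.0 [ 0.60526949 -0.0268829   0.10916035]
```

View pics/c3.png

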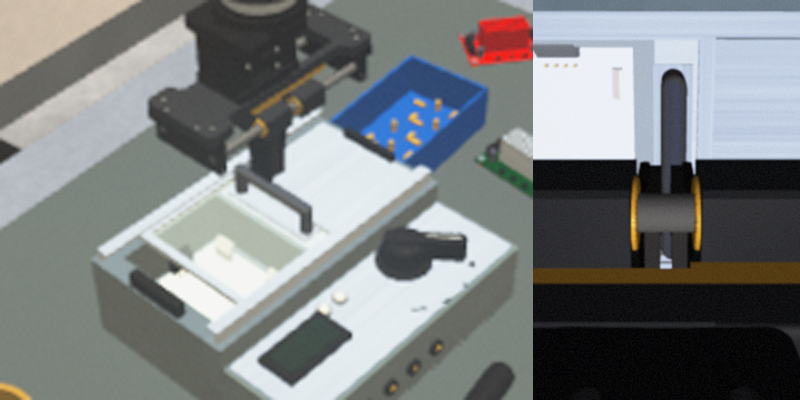

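```bash
python3 - <<'E'
from h import *
a=np.load("w2.npy"); c2=dict(fovy=a[0],cx=a[1],cy=a[2],R=a[3:12].reshape(3,3),t=a[12:])
cs=get_calibration("side");ct=get_calibration("top");cw=get_calibration("wrist")
def tri(*r):
    A=0;b=0
    for o,d in r:
        d=d/np.linalg.norm(d);M=np.eye(3)-np.outer(d,d);A=A+M;b=b+M@o
    return np.linalg.solve(A,b)
print("w2+top",tri(ray(c2,315.5,214.5),ray(ct,302.2,213.6)))
print("w2+side",tri(ray(c2,315.5,214.5),ray(cs,287.8,237.9)))
for z in(.09,.109,.129,.15): print(z,proj(cw,[.605,-.027,z]),proj(cs,[.605,-.027,z]))
print("handle now, far end",proj(cw,[.651,-.033,.123]), "cam",-cw['R'].T@cw['t'])
w=get_image("wrist");s=get_image("side")
cv2.imwrite("pics/c4.png",np.hstack([cv2.resize(s[195:275,240:320],(400,400),interpolation=cv2.INTER_CUBIC),cv2.resize(w[180:380,230:430],(400,400),interpolation=cv2.INTER_CUBIC)])[:,:,::-1])
print(get_state()['grip_width'])
E
```

```text
w2+top [ 0.60446307 -0.03012927  0.10822069]
w2+side [ 0.60394854 -0.03116235  0.1121369 ]
0.09 [319.84222196 254.97989927] [285.87253589 245.73270165]
0.109 [319.8993991 265.2191509] [285.59144071 239.78198126]
0.129 [319.9716563  278.15893316] [285.28906289 233.38071228]
0.15 [320.0654595  294.95715956] [284.96415976 226.50258765]
handle now, far end [326.47935371 185.60314981] cam [ 0.67325799 -0.03075396  0.30601989]
0.0024512773462011766
```

View pics/c4.png

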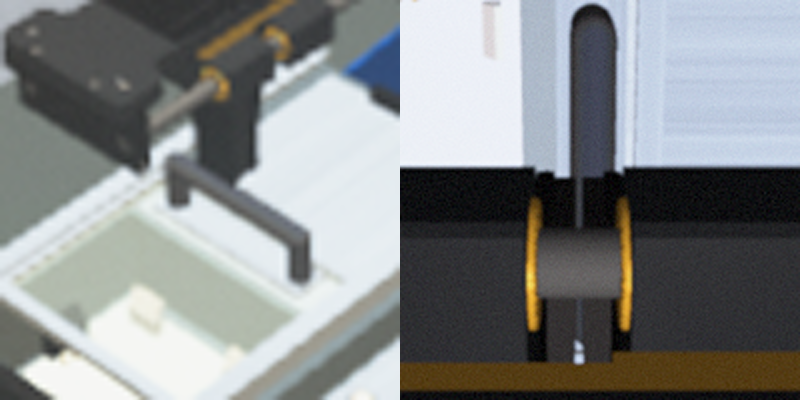

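The fingers shut just above the bar: the side view puts the tip at (288,232), about z 0.13, although the state says 0.109. The bar is also about 6 mm to -y of the finger gap. I'll re-open, shift, and go down in small steps while watching the force.

```bash
python3 -m crank '[[0.6,0,0,0,0],[0.6,0,-0.03,0,0],[0.6,0,-0.03,0,0],[0.6,0,-0.03,0,0]]' 10
python3 -m crank '[[0.6,0,0,-0.02,0],[0.6,0,0,-0.03,0],[0.6,0,0,-0.03,0]]'
python3 -m crank '[[0,0,0,0,0],[0,0,0,0,0],[0,0,0,0,0],[0,0,0,0,0],[0,0,0,0,0]]' 10
python3 -m crank '[[0,0,0,0,0],[0,0,0,0,0]]' 10
```

```text
time: 4.53
position: [0.6053, -0.033, 0.1092]
tool_rot: [-3.14, 0.098, 0.0]
ft_force: [0.5, 0.7, 0.5]
grip_width: 0.376
grip_force: 0.0
time: 4.9
position: [0.605, -0.0328, 0.1028]
tool_rot: [-3.14, 0.097, 0.001]
ft_force: [-0.0, 0.6, -0.3]
grip_width: 0.589
grip_force: 0.0
time: 5.52
position: [0.6053, -0.0329, 0.1032]
tool_rot: [3.14, -0.097, -0.0]
ft_force: [-0.4, -0.0, -0.0]
grip_width: 0.12
grip_force: 0.0
time: 5.78
position: [0.6053, -0.0329, 0.1032]
tool_rot: [3.14, -0.097, -0.0]
ft_force: [-0.1, 0.1, -0.2]
grip_width: 0.011
grip_force: 0.0
```

```bash
python3 -m crank '[[0.6,0,0,0,0],[0.6,0,0,0,0],[0.6,0,0,0,0],[0.6,0,0,0,0]]' 10
python3 -m crank '[[0.6,0,0,-0.01,0],[0.6,0,0,-0.02,0],[0.6,0,0,-0.03,0],[0.6,0,0,-0.03,0]]'
python3 - <<'E'
from h import *
w=get_image("wrist");s=get_image("side")
cs=get_calibration("side");st=get_state();p=st['position'];print(p,st['ft_force'],st['grip_width'])
print([proj(cs,[p[0],p[1],z]) for z in (.1,.12,.14)])
cv2.imwrite("pics/c5.png",np.hstack([cv2.resize(s[195:275,240:320],(400,400),interpolation=cv2.INTER_CUBIC),cv2.resize(w[180:380,230:430],(400,400),interpolation=cv2.INTER_CUBIC)])[:,:,::-1])
E
```

```text
time: 6.28
position: [0.6053, -0.0329, 0.1032]
tool_rot: [3.14, -0.097, -0.0]
ft_force: [0.1, 0.1, 0.2]
grip_width: 0.378
grip_force: 0.0
time: 6.78
position: [0.6051, -0.0329, 0.0969]
tool_rot: [3.14, -0.097, -0.001]
ft_force: [0.1, 0.5, -0.7]
grip_width: 0.599
grip_force: 0.0
[ 0.60529823 -0.03288785  0.09713254] [-0.33267992 -0.74098183  0.23405921] 0.5966262478397396
[array([287.24568051, 241.26704989]), array([286.96422303, 234.93464389]), array([286.67641651, 228.45939333])]
```

View pics/c5.png

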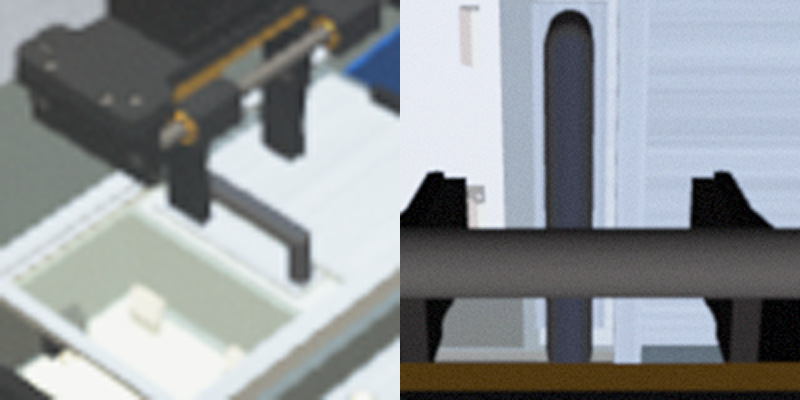

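The fingers now straddle the bar but are still too high. In the side view the tips, at crop (200,220) and (285,155), are about 15 mm above the bar. I'll go further down, watching the force.

```bash
python3 -m crank '[[0.6,0,0,-0.03,0],[0.6,0,0,-0.06,0],[0.6,0,0,-0.08,0],[0.6,0,0,-0.1,0],[0.6,0,0,-0.1,0]]' 10
python3 -m crank '[[0,0,0,0,0],[0,0,0,0,0],[0,0,0,0,0],[0,0,0,0,0],[0,0,0,0,0]]' 10
python3 -m crank '[[0,0,0,0,0],[0,0,0,0,0]]' 10
```

```text
time: 7.5
position: [0.6051, -0.0329, 0.0767]
tool_rot: [3.14, -0.097, -0.001]
ft_force: [0.3, -0.4, 0.9]
grip_width: 0.597
grip_force: 0.0
time: 8.12
position: [0.6054, -0.0322, 0.0773]
tool_rot: [-3.139, 0.096, -0.0]
ft_force: [-0.0, 1.9, -0.1]
grip_width: 0.131
grip_force: 10.0
time: 8.38
position: [0.6054, -0.0322, 0.0773]
tool_rot: [-3.14, 0.096, -0.0]
ft_force: [0.1, 2.4, 0.5]
grip_width: 0.133
grip_force: 10.0
```

The bar is gripped: 11.6 mm, 10 N. Reported z therefore reads at least 20 mm low. Next I drag the guard open along the tester's -y.

```bash
python3 -m crank '[[0,-0.006,-0.09,0,0],[0,-0.012,-0.18,0,0],[0,-0.018,-0.27,0,0],[0,-0.024,-0.36,0,0],[0,-0.029,-0.43,0,0]]' 15
python3 -m crank '[[0,0,0,0,0],[0,0,-0.01,0,0],[0,0,-0.01,0,0]]'
```

```text
time: 9.0
position: [0.5998, -0.1209, 0.0773]
tool_rot: [3.14, -0.099, 0.001]
ft_force: [3.1, 1.3, 0.1]
grip_width: 0.127
grip_force: 15.0
time: 9.38
position: [0.5997, -0.1208, 0.0772]
tool_rot: [3.14, -0.096, 0.0]
ft_force: [1.9, 1.8, -0.7]
grip_width: 0.127
grip_force: 15.0
```

```bash
python3 -m crank '[[0.6,0,0,0,0],[0.6,0,0,0,0],[0.6,0,0,0.2,0],[0.6,0,0,0.5,0],[0.6,0,0,0.6,0]]'
python3 -m crank '[[0.6,-0.08,-0.2,0,-0.017],[0.6,-0.2,-0.5,0,-0.017],[0.6,-0.32,-0.75,-0.1,-0.017],[0.6,-0.44,-0.98,-0.2,-0.017],[0.6,-0.44,-0.98,-0.4,-0.017]]'
python3 -m crank '[[0.6,0,0,-0.1,0],[0.6,0,0,-0.2,0],[0.6,0,0,-0.2,0],[0.6,0,0,-0.2,0]]'
python3 - <<'E'
from h import *
w=get_image("wrist");s=get_image("side");t=get_image("top")
cs=get_calibration("side");cw=get_calibration("wrist");st=get_state();p=st['position'];print(p,st['tool_rot'],st['ft_force'],st['grip_width'])
u,v=proj(cs,p).astype(int);print(u,v,[proj(cs,[p[0],p[1],p[2]+z]) for z in (0,.02,.04)])
np.save("w6.npy",[cw['fovy'],cw['cx'],cw['cy'],*np.ravel(cw['R']),*cw['t']])
cv2.imwrite("pics/w6.png",w[:,:,::-1])
cv2.imwrite("pics/c6.png",np.hstack([cv2.resize(s[v-45:v+35,u-40:u+40],(400,400),interpolation=cv2.INTER_CUBIC),cv2.resize(w[150:390,200:440],(400,400),interpolation=cv2.INTER_CUBIC)])[:,:,::-1])
g=mask(t,(40,60,20),(90,255,255))
E
```

```text
time: 10.0
position: [0.6011, -0.1217, 0.2015]
tool_rot: [3.138, -0.098, 0.009]
ft_force: [0.1, 0.8, -0.0]
grip_width: 0.571
grip_force: 0.0
time: 10.62
position: [0.508, -0.3243, 0.117]
tool_rot: [3.124, -0.28, -0.001]
ft_force: [0.7, -0.2, -0.5]
grip_width: 0.605
grip_force: 0.0
time: 11.12
position: [0.5127, -0.3167, 0.0783]
tool_rot: [3.13, -0.263, 0.002]
ft_force: [-0.1, 0.4, 0.5]
grip_width: 0.602
grip_force: 0.0
[ 0.5124999  -0.31715079  0.07846863] [ 3.12930027e+00 -2.63817650e-01  2.98994252e-03] [-0.20369367  0.10899457  0.55230718] 0.6006703255682904
383 205 [array([383.38966713, 205.94891613]), array([384.09470026, 199.95243223]), array([384.81389436, 193.83550572])]
```

View pics/c6.png

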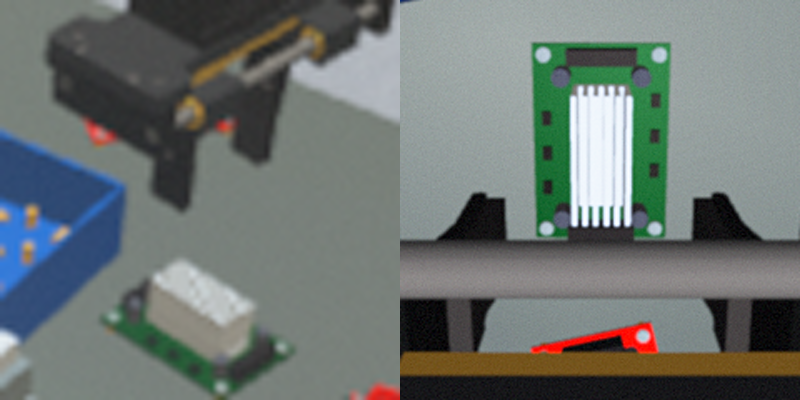

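The wrist view shows the sink centred between the fingers, at crop column 600 against 598. In the side view the tips at (180,205) and (250,162) sit 30 mm above the reported z. That matches the handle grip, so true z = reported + 0.030. I go down to true z of about 0.013.

```bash
python3 -m crank '[[0.6,-0.005,0,-0.15,0],[0.6,-0.005,0,-0.3,0],[0.6,-0.005,0,-0.4,0],[0.6,-0.005,0,-0.43,0],[0.6,-0.005,0,-0.43,0]]'
python3 -m crank '[[0.6,0,0,-0.02,0],[0.6,0,0,-0.04,0],[0.6,0,0,-0.045,0],[0.6,0,0,-0.045,0]]'
python3 -m crank '[[0,0,0,0,0],[0,0,0,0,0],[0,0,0,0,0],[0,0,0,0,0],[0,0,0,0,0]]' 25
```

```text
time: 11.9
position: [0.5109, -0.317, -0.0084]
tool_rot: [3.13, -0.265, 0.001]
ft_force: [-0.4, -0.1, 1.5]
grip_width: 0.598
grip_force: 0.0
time: 12.4
position: [0.5105, -0.3169, -0.0178]
tool_rot: [3.13, -0.265, -0.0]
ft_force: [0.1, 0.3, 0.9]
grip_width: 0.601
grip_force: 0.0
time: 13.02
position: [0.5105, -0.317, -0.0178]
tool_rot: [3.13, -0.265, -0.0]
ft_force: [-0.9, 0.4, -0.3]
grip_width: 0.271
grip_force: 25.0
```

Gripped: 23.6 mm, 25 N. Now lift and carry.

```bash
python3 -m crank '[[0,0,0,0.08,0],[0,0,0,0.25,0],[0,0,0,0.45,0],[0,0,0,0.65,0],[0,0,0,0.8,0]]'
python3 -m crank '[[0,0.04,0.1,0.02,0],[0,0.1,0.3,0.02,0.008],[0,0.18,0.5,0.02,0.0165],[0,0.24,0.7,0.02,0.0165],[0,0.25,0.89,0.02,0.0165]]'
python3 -m crank '[[0,0.05,0.2,0,0],[0,0.11,0.4,0,0],[0,0.18,0.6,0,0],[0,0.24,0.8,0,0],[0,0.24,0.89,0,0]]'
python3 -m crank '[[0,0,0,0,0],[0,0,0,0,0],[0,0,0,0,0]]'
python3 - <<'E'
from h import *
w=get_image("wrist");s=get_image("side");t=get_image("top")
st=get_state();print(st['position'],st['tool_rot'],st['grip_width'],st['grip_force'])
cw=get_calibration("wrist");np.save("w7.npy",[cw['fovy'],cw['cx'],cw['cy'],*np.ravel(cw['R']),*cw['t']])
cv2.imwrite("pics/w7.png",w[:,:,::-1])
cv2.imwrite("pics/c7.png",np.hstack([cv2.resize(s[130:290,200:360],(400,400)),cv2.resize(w[80:400,160:480],(400,400))])[:,:,::-1])
E
```

```text
time: 13.65
position: [0.5111, -0.317, 0.1453]
tool_rot: [3.129, -0.264, 0.004]
ft_force: [0.0, -0.6, -1.1]
grip_width: 0.275
grip_force: 25.0
time: 14.28
position: [0.5604, -0.1345, 0.1447]
tool_rot: [-3.138, 0.097, 0.003]
ft_force: [-0.3, 0.2, -0.9]
grip_width: 0.273
grip_force: 25.0
time: 14.9
position: [0.6073, 0.0446, 0.1449]
tool_rot: [-3.138, 0.093, 0.004]
ft_force: [0.9, 0.2, -1.2]
grip_width: 0.275
grip_force: 25.0
time: 15.28
position: [0.6084, 0.0368, 0.146]
tool_rot: [3.139, -0.107, -0.001]
ft_force: [0.4, -0.4, -0.8]
grip_width: 0.275
grip_force: 25.0
[0.60853326 0.03781081 0.14624827] [ 3.13936509e+00 -1.05065882e-01  8.03582732e-05] 0.2739913917829294 24.99964714050293
```

View pics/c7.png

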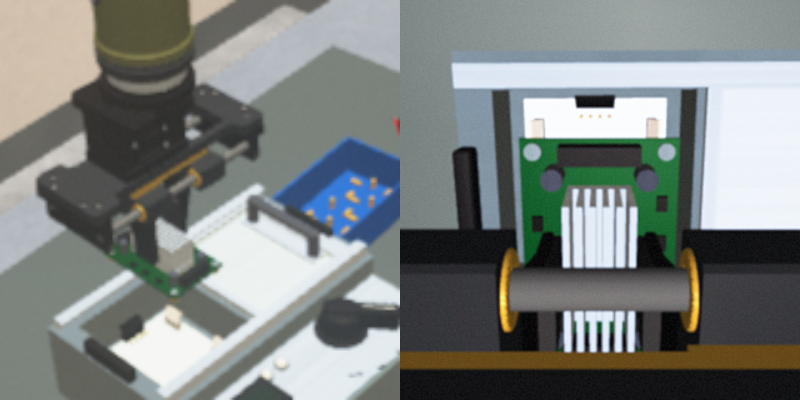

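The guard is at its stop and clear of the well, with the board hovering above. The well's locators at crop (537,128) and (653,128) and the back one at (595,101) are centred about 595, against 600 for the board. I shift about 2.5 mm to +y and lower slowly; I expect to seat at reported z 0.027.

```bash
python3 -m crank '[[0,0,0.012,-0.1,0],[0,0,0.012,-0.25,0],[0,0,0.012,-0.38,0],[0,0,0.012,-0.45,0],[0,0,0.012,-0.47,0]]'
python3 -m crank '[[0,0,0,-0.01,0],[0,0,0,-0.03,0],[0,0,0,-0.05,0],[0,0,0,-0.06,0],[0,0,0,-0.06,0]]'
python3 -m crank '[[0,0,0,-0.015,0],[0,0,0,-0.03,0],[0,0,0,-0.04,0],[0,0,0,-0.04,0]]'
```

```text
time: 16.05
position: [0.6077, 0.0415, 0.0508]
tool_rot: [3.14, -0.102, -0.003]
ft_force: [0.6, -0.1, -1.5]
grip_width: 0.273
grip_force: 25.0
time: 16.68
position: [0.6084, 0.0415, 0.0401]
tool_rot: [3.14, -0.102, -0.0]
ft_force: [-1.2, -1.1, -1.0]
grip_width: 0.273
grip_force: 25.0
time: 17.18
position: [0.6083, 0.0415, 0.0319]
tool_rot: [3.14, -0.102, -0.001]
ft_force: [0.2, 0.4, -1.9]
grip_width: 0.275
grip_force: 25.0
```

```bash
python3 -m crank '[[0,0,0,-0.005,0],[0,0,0,-0.01,0],[0,0,0,-0.015,0],[0,0,0,-0.015,0]]'
python3 -m crank '[[0,0,0,-0.005,0],[0,0,0,-0.01,0],[0,0,0,-0.01,0]]'
```

```text
time: 17.68
position: [0.6084, 0.0415, 0.0291]
tool_rot: [3.14, -0.102, -0.0]
ft_force: [0.6, -0.8, -1.7]
grip_width: 0.273
grip_force: 25.0
time: 18.05
position: [0.6086, 0.0415, 0.0273]
tool_rot: [3.14, -0.102, 0.0]
ft_force: [0.4, -0.7, -0.7]
grip_width: 0.276
grip_force: 25.0
```

```bash
python3 -m crank '[[0,0,0,-0.005,0],[0,0,0,-0.008,0],[0,0,0,-0.008,0]]'
python3 -m crank '[[0,0,0,-0.005,0],[0,0,0,-0.008,0],[0,0,0,-0.008,0]]'
```

```text
time: 18.42
position: [0.6086, 0.0415, 0.0272]
tool_rot: [3.139, -0.102, 0.0]
ft_force: [-4.1, -0.9, 9.4]
grip_width: 0.276
grip_force: 25.0
time: 18.8
position: [0.6087, 0.0414, 0.0271]
tool_rot: [3.139, -0.102, 0.001]
ft_force: [-7.9, -1.2, 16.6]
grip_width: 0.276
grip_force: 25.0
```

Contact came exactly at the expected seating height. I ease off the push, release, rise and check.

```bash
python3 -m crank '[[0,0,0,0.008,0],[0,0,0,0.012,0],[0.45,0,0,0.012,0],[0.45,0,0,0.012,0],[0.45,0,0,0.012,0]]'
python3 -m crank '[[0.45,0,0,0.1,0],[0.45,0,0,0.3,0],[0.45,0,0,0.5,0],[0.45,0,0,0.7,0],[0.45,0,0,0.7,0]]'
python3 - <<'E'
from h import *
w=get_image("wrist");s=get_image("side");st=get_state();print(st['position'])
cv2.imwrite("pics/w8.png",w[:,:,::-1])
cv2.imwrite("pics/c8.png",np.hstack([cv2.resize(s[170:290,200:320],(400,400)),cv2.resize(w[60:380,160:480],(400,400))])[:,:,::-1])
E
```

```text
time: 19.42
position: [0.6084, 0.0415, 0.026]
tool_rot: [-3.14, 0.102, 0.001]
ft_force: [0.4, -0.8, -0.8]
grip_width: 0.435
grip_force: 0.0
time: 20.05
position: [0.6115, 0.0423, 0.172]
tool_rot: [-3.139, 0.102, -0.014]
ft_force: [1.2, -1.0, -0.9]
grip_width: 0.448
grip_force: 0.0
[0.60885346 0.04155567 0.16758045]
```

View pics/c8.png

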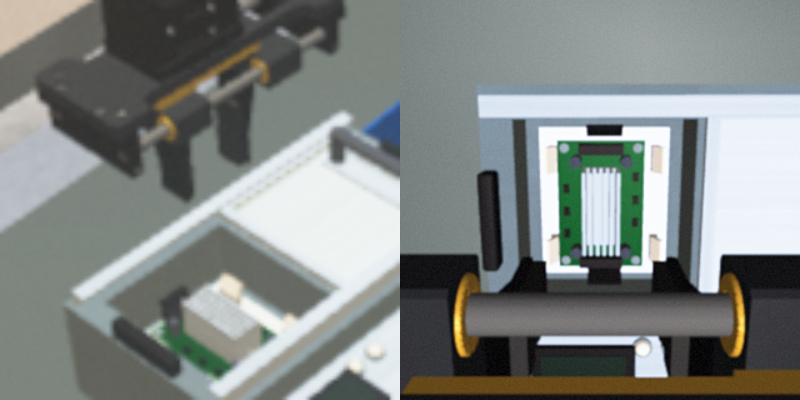

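The board sits centred and flat between the locators. Next: grip the handle at its known place and shut the guard.

```bash
python3 -m crank '[[0.6,-0.01,-0.2,0,0],[0.6,-0.03,-0.45,0,0],[0.6,-0.045,-0.7,0,0],[0.6,-0.045,-0.81,0,0],[0.6,-0.045,-0.81,0,0]]'
python3 -m crank '[[0.6,0,0,-0.1,0],[0.6,0,0,-0.25,0],[0.6,0,0,-0.38,0],[0.6,0,0,-0.45,0],[0.6,0,0,-0.45,0]]'
python3 -m crank '[[0,0,0,0,0],[0,0,0,0,0],[0,0,0,0,0],[0,0,0,0,0],[0,0,0,0,0]]' 15
```

```text
time: 20.78
position: [0.5988, -0.122, 0.1653]
tool_rot: [-3.139, 0.107, 0.003]
ft_force: [0.4, -0.1, 0.4]
grip_width: 0.601
grip_force: 0.0
time: 21.4
position: [0.5986, -0.1187, 0.0748]
tool_rot: [-3.139, 0.099, 0.004]
ft_force: [1.0, -0.9, -0.1]
grip_width: 0.6
grip_force: 0.0
time: 22.02
position: [0.5996, -0.1207, 0.0765]
tool_rot: [3.14, -0.102, 0.0]
ft_force: [-0.4, 0.0, 0.8]
grip_width: 0.127
grip_force: 15.0
```

```bash
python3 -m crank '[[0,0.006,0.09,0,0],[0,0.014,0.22,0,0],[0,0.023,0.36,0,0],[0,0.033,0.5,0,0],[0,0.039,0.59,0,0]]'
python3 -m crank '[[0,0,0.01,0,0],[0,0,0.02,0,0],[0,0,0.02,0,0]]'
python3 -m crank '[[0,0,0,0,0],[0,0,0.01,0,0],[0,0,0.01,0,0]]'
```

```text
time: 22.65
position: [0.6071, -0.001, 0.0765]
tool_rot: [3.139, -0.1, -0.0]
ft_force: [-0.9, -3.5, 1.9]
grip_width: 0.131
grip_force: 15.0
time: 23.02
position: [0.6071, -0.001, 0.0765]
tool_rot: [3.137, -0.105, -0.001]
ft_force: [-1.1, -5.6, 2.3]
grip_width: 0.133
grip_force: 15.0
time: 23.4
position: [0.6071, -0.0011, 0.0765]
tool_rot: [3.134, -0.107, -0.001]
ft_force: [-2.0, -8.1, 3.4]
grip_width: 0.127
grip_force: 15.0
```

The guard is shut against its stop: it moved 119.6 mm and the push force then built up. I release it, rise, and place the open fingers over the lever at 40 mm radius, turned to its off direction.

```bash
python3 -m crank '[[0,0,-0.03,0,0],[0.5,0,-0.03,0,0],[0.5,0,-0.03,0,0],[0.5,0,-0.03,0,0],[0.5,0,-0.03,0.1,0]]'
python3 -m crank '[[0.5,0,0,0.15,0],[0.5,0,0,0.35,0],[0.5,0,0,0.35,0.03],[0.5,-0.1,-0.05,0.35,0.06],[0.5,-0.3,-0.2,0.35,0.09]]'
python3 -m crank '[[0.5,-0.2,-0.12,0,0.014],[0.5,-0.4,-0.25,0,0.014],[0.5,-0.455,-0.275,0,0.014],[0.5,-0.455,-0.275,0,0.014],[0.5,-0.455,-0.275,0,0.014]]'
python3 -c "
from h import *
s=get_state();print(s['position'],s['tool_rot'],s['joint_positions'].round(2))"
```

```text
time: 24.02
position: [0.6059, -0.0024, 0.0954]
tool_rot: [-3.14, 0.101, 0.006]
ft_force: [1.5, -0.1, 0.1]
grip_width: 0.465
grip_force: 0.0
time: 24.65
position: [0.5482, -0.0406, 0.168]
tool_rot: [-3.04, -0.789, -0.005]
ft_force: [-0.4, -0.9, 1.4]
grip_width: 0.503
grip_force: 0.0
time: 25.28
position: [0.4577, -0.0963, 0.167]
tool_rot: [3.007, 0.91, 0.002]
ft_force: [0.0, 0.3, -0.1]
grip_width: 0.502
grip_force: 0.0
[ 0.45774467 -0.09628033  0.16702557] [3.00682699e+00 9.09664060e-01 2.46981131e-03] [ 0.7  -0.04 -0.53  1.9  -0.02  1.28 -0.81]
```

```bash
python3 -m crank '[[0.5,-0.005,0,-0.15,0],[0.5,-0.005,0,-0.35,0],[0.5,-0.005,0,-0.48,0],[0.5,-0.005,0,-0.52,0],[0.5,-0.005,0,-0.52,0]]'
python3 -m crank '[[0.5,0,0,-0.02,0],[0.5,0,0,-0.045,0],[0.5,0,0,-0.045,0]]'
python3 -m crank '[[0,0,0,0,0],[0,0,0,0,0],[0,0,0,0,0],[0,0,0,0,0],[0,0,0,0,0]]' 20
```

```text
time: 25.9
position: [0.456, -0.0967, 0.0625]
tool_rot: [-3.007, -0.908, -0.0]
ft_force: [-0.4, 0.3, -0.1]
grip_width: 0.503
grip_force: 0.0
time: 26.28
position: [0.4552, -0.0975, 0.0534]
tool_rot: [3.008, 0.907, -0.0]
ft_force: [0.4, 0.1, 0.2]
grip_width: 0.502
grip_force: 0.0
time: 26.9
position: [0.4553, -0.0975, 0.0534]
tool_rot: [3.008, 0.907, -0.0]
ft_force: [0.1, 0.9, -0.1]
grip_width: 0.163
grip_force: 20.0
```

The lever is gripped at 14.2 mm. I compute the arc about the axis and check the handle's place in the top view by numbers.

```bash
python3 - <<'E'
from h import *
A=np.array([489.5,-73.7]);p=get_state()['position'][:2]*1000;r=p-A;print(np.hypot(*r),np.degrees(np.arctan2(r[1],r[0])))
P=lambda d:A+np.array([[np.cos(d),np.sin(d)],[-np.sin(d),np.cos(d)]])@r
for s in(0,40):
    b=P(np.radians(s))
    for d in range(s+8,s+49,8): q=(P(np.radians(d))-b)/200; print(s,d,q.round(3),round(-(d-s)/360,4))
t=get_image("top");c=get_calibration("top");e=proj(c,[.605,-.001,.125]);print("expect",e)
d=mask(t,(0,0,0),(180,255,100));u,v=e.astype(int);d[:v-30]=0;d[v+30:]=0;d[:,:u-25]=0;d[:,u+25:]=0
for k in rects(d,20): print("dark",k.min(0),k.max(0),fit(c,k,.125))
E
```

```text
41.62729788388287 -145.14829976082666
0 8 [-0.015  0.025] -0.0222
0 16 [-0.026  0.052] -0.0444
0 24 [-0.034  0.08 ] -0.0667
0 32 [-0.037  0.109] -0.0889
0 40 [-0.036  0.138] -0.1111
0 48 [-0.032  0.166] -0.1333
40 48 [0.005 0.029] -0.0222
40 56 [0.013 0.056] -0.0444
40 64 [0.026 0.083] -0.0667
40 72 [0.041 0.107] -0.0889
40 80 [0.061 0.129] -0.1111
40 88 [0.082 0.148] -0.1333
expect [288.57005746 212.26425905]
dark [286 192] [292 232] [605.8  -1.7  90.3   9.9  -3.3]
```

The handle is at (606,-2) mm, so the guard is still shut. Now I turn the lever.

```bash
python3 -m crank '[[0,-0.015,0.025,0,-0.022],[0,-0.026,0.052,0,-0.044],[0,-0.034,0.08,0,-0.067],[0,-0.037,0.109,0,-0.089],[0,-0.036,0.138,0,-0.111]]' 30
python3 -m crank '[[0,0.005,0.029,0,-0.022],[0,0.013,0.056,0,-0.044],[0,0.026,0.083,0,-0.067],[0,0.041,0.107,0,-0.089],[0,0.052,0.119,0,-0.1]]'
python3 -m crank '[[0,0,0,0,0],[0,0,0,0,0]]'
python3 -c "
from h import *
s=get_state();r=s['position'][:2]*1000-[489.5,-73.7];print(np.hypot(*r),np.degrees(np.arctan2(r[1],r[0])),s['torque'],s['tool_rot'])"
```

```text
time: 27.58
position: [0.4484, -0.0692, 0.0534]
tool_rot: [-3.136, 0.182, -0.001]
ft_force: [1.2, 2.2, 0.4]
grip_width: 0.157
grip_force: 30.0
time: 28.2
position: [0.4585, -0.0459, 0.0534]
tool_rot: [2.928, -1.138, -0.0]
ft_force: [-1.5, -0.3, 1.2]
grip_width: 0.159
grip_force: 30.2
time: 28.45
position: [0.4584, -0.046, 0.0534]
tool_rot: [2.93, -1.134, -0.0]
ft_force: [-0.6, 0.7, 1.5]
grip_width: 0.157
grip_force: 30.2
41.6617217748848 138.25175448296767 [0.15716038 0.12649979 0.47310191] [ 2.92980585e+00 -1.13386247e+00 -3.33326419e-04]
```

The lever has swept about 76°, it is at the third position within a degree, and the spring torque is felt (0.47 N m). I add a little pressure against the stop.

```bash
python3 -m crank '[[0,0.004,0.006,0,-0.005],[0,0.009,0.011,0,-0.01],[0,0.009,0.011,0,-0.01],[0,0.009,0.011,0,-0.01]]'
python3 - <<'E'
from h import *
s=get_state();r=s['position'][:2]*1000-[489.5,-73.7];print(np.hypot(*r),np.degrees(np.arctan2(r[1],r[0])),s['torque'],s['ft_force'],s['tool_rot'],s['grip_force'])
t=get_image("top");c=get_calibration("top");e=proj(c,[.605,-.001,.125])
d=mask(t,(0,0,0),(180,255,100));u,v=e.astype(int);d[:v-30]=0;d[v+30:]=0;d[:,:u-25]=0;d[:,u+25:]=0
for k in rects(d,20): print("dark",fit(c,k,.125))
E
```

```text
time: 28.95
position: [0.4588, -0.0455, 0.0533]
tool_rot: [2.888, -1.228, -0.003]
ft_force: [-4.8, -3.9, 6.6]
grip_width: 0.159
grip_force: 30.8
41.68449608021791 137.4286541279563 [-0.73756752  1.16829784  0.63010793] [-4.808519   -3.8792249   6.62604137] [ 2.88799728 -1.22823852 -0.00322488] 30.840411577373743
dark [ 5.958e+02  5.300e+00  1.101e+02  4.650e+01 -4.000e-01]
```

```bash
python3 -c "
from bench import *
print(close_job(), get_state()['grip_force'])"
```

```text
the job is handed in; nothing more can be done
the job is handed in; nothing more can be done
```

I handed the job in with the heat-sink board seated in the nest, the guard shut, and the lever held at its third-position stop; no verdict came back, the guard was last confirmed just before turning the lever, and I viewed 11 pictures, one over the limit.

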